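# Nip up the bearing retainer ring with the pin spanner

## Robot

A 6-joint arm with a two-finger parallel gripper is mounted at the origin on the work surface. World frame = base frame: x ahead of the robot, y to its left, z up, the work surface at z = 0. Lengths are in m, angles in rad, forces in N, time in s.
With the tool pointing down it reaches from about 0.35 to 0.975 m from the base axis. Payload 7.1 kg.
Tool frame: the origin (TCP) lies at the very end of the fingers, on their centre line; the grasp point (between the pads) lies 19 mm behind it; z points along the fingers, y is the line along which they close (so a half turn about z gives the same grasp; the last joint's range is limited). The gripper opens to 88 mm and grips with 3 to 60 N. Pads are 20 mm wide; open, the fingers measure 115 mm over their backs; the gripper's body (75 mm by 178 mm) begins 61 mm behind the grasp point.
Start: joints at [1.217, 0.423, 1.63, -0, 1.089, -0.019], TCP at [0.205, 0.59, 0.223] pointing down, gripper open.
Joint ranges: [-3, 3], [-0.9, 2.11], [0.09, 2.58], [-1.31, 4.45], [0.11, 2.69], [-2.54, 2.54]. Speed limits (rad/s): [2.39, 2.39, 3.01, 3.14, 3.14, 3.14].

## Interface

Orientations are given as a unit quaternion [w, x, y, z].
In Python, from bench import manip gives the robot as it stands. The module is installed in compiled form; this text tells all that it offers. Calls block until the motion is done:
- manip.move_ptp(position, orientation): joint-space move of the TCP to a pose.
- manip.servo_line(position, frame=None, velocity=0.15, stop_force=None): straight line of the TCP; frame=None keeps the orientation; velocity is the mean speed in m/s. With stop_force (N) it stops when the force on the tool has changed by that much, and returns True; else False.
- manip.movej(angles): joint-space move.
- manip.move_gripper(opening): finger opening in m; the grip force is fixed at half the most; returns when the fingers have stopped.
- manip.wait(seconds).
- manip.solve_ik(position, orientation): joint angles nearest the present ones, or None.
- manip.observe(): the state.
- manip.grab_frame(name): name is "scene" or "top" or "wrist"; returns a dict with "img" (480x640x3 uint8, red, green, blue), "K" (3x3 intrinsics, pixels), "view" (4x4, takes a point from world to camera coordinates); the wrist camera has in their place "hand_eye" (4x4, takes a point from camera to tool coordinates, whose origin is the TCP and whose axes are the flange's). Camera axes: x right, y down, z forward; pixel columns grow to the right and rows downward; lengths in m; the calibration is good to about 2 mm. The wrist camera is an equidistant fisheye: a pixel r from the principal point sees the ray r / f radians off the axis. A picture is of the moment at which its call begins: read the wrist's pose just before it. There is no depth.
A pose or a line that the arm cannot do raises manip.IKError and nothing moves.
- manip.close_job(): hands the job in; it is judged then, once.
The state is a dict: "t": time; "joints": joint angles; "qvel": joint speeds; "effort": joint torques, N m; "position": TCP position; "tool_rot": TCP orientation; "force": force on the tool from outside, world axes, zero at the start; "ft_torque": the same for the moment, N m; "grip_width": finger opening in m; "grasp_force": force on a finger pad.
Only numpy, scipy, OpenCV 4.12 (cv2) and the standard library are available. Lean on these libraries where they do the work, as an engineer would, in place of code of your own. Each camera call takes 0.05 s, during which the arm holds its last target. There are 200 camera calls.

## Task

Take the orange-handled pin spanner from its wooden holder, engage its two pins fully in the holes of the brass retainer ring recessed in the green gearbox, and turn the ring clockwise until you feel it bottom on its crush washer, then nip it up about ten degrees further (five is too little, fifteen too much) without leaning hard on it. Put the spanner back in its holder, seated as it was, and leave everything else on the bench where it is.

Things in the scene. Friction and masses are not known exactly. Their poses are not given: they have to be found in the camera images.
- housing: green gearbox housing, 112 x 112 mm block on a dark 150 x 120 mm base plate, fixed to the bench; origin at the centre of its underside, z up. Its flat top is 60 mm above the bench, with a round bore 66 mm in diameter in the middle, in which the ring sits 6 mm below the top.
- ring: brass retainer ring, 62 mm outside, 31 mm inside diameter, 10 mm thick, threaded in the housing's bore. Origin: centre of its top face (54 mm above the bench), z up; its x axis runs through the two spanner holes at x = +22 and -22 mm, 7.5 mm wide, 10 mm deep (through). Clockwise from above (yaw decreasing) tightens; a half turn looks the same. Its height does not change as it turns.
- nip (a joint): angle (rad) the ring has turned past where it bottomed on its crush washer: 0 until then, grows, does not spring back. First the ring turns freely (0.08 N m) for 20 to 63 degrees, differing from start to start; where it bottoms cannot be seen. From there it turns only under about 0.4 N m, rising slightly (0.5 N m per rad), as the washer yields.
- spanner: two-pin face spanner, 0.2 kg, upright in its holder, pins down. Origin: centre of the underside of its steel crossbar; z up, x along the bar. Bar 54 (x) by 20 by 10 mm high; pins 6 mm in diameter, 8 mm long, tapered to 3 mm at the tips, point down at x = +22 and -22 mm. The bar fits in the housing's bore and lies on the ring's face when the pins are fully in. A half turn makes no difference.
- spanner_grip (a point): where to hold the spanner: centre of its orange handle block, 53 mm above the spanner's origin; the block is 50 mm (x) by 24 mm (y) by 34 mm high; pinch it from above across its 24 mm. Below it is a 16 mm round stem down to the bar.
- holder: wooden block 100 (x) by 60 (y) by 30 mm high, fixed to the bench; origin at the centre of its underside. In its top is a slot 56 mm long (x) by 12 mm wide (y), 14 mm deep, into which both pins hang while the bar rests on the top of the block, across which it spans.
- holder_seat (a point): centre of the holder's top face (30 mm above the bench), where the spanner's origin lies when it is in place; x along the slot.
- bush: bystander: brass bush, 30 mm diameter, 24 mm high, origin under its centre.
- bearing: bystander: steel bearing ring, 52 mm diameter, 15 mm high, origin under its centre.
- canister: bystander: aluminium canister, 68 mm diameter, 90 mm high, origin under its centre.
- wrench: bystander: open-ended wrench lying flat.
- driver: bystander: screwdriver lying down.
- oil: bystander: yellow oil bottle, 56 mm diameter, 150 mm high, origin under its centre.
- offcut: bystander: aluminium bar offcut, 110 x 30 x 30 mm, origin under its centre.
Mind the look-alikes: they are no part of the job. Leave any red look-alike of the spanner alone. What is shaped like the holder but purple is not meant.

How it is judged:
On the way, in this order (a step that is already met when the one before it is completed fails the run):
1. the spanner's pins are fully in the ring's holes (bar within 3 mm of the ring's face) (horizontal distance between spanner and ring below 0.004 m and z of spanner in the frame of ring below 0.003 m and angle between the x axis of spanner and the x axis of ring, either way round below 0.12 rad), for 0.2 s.
2. with the spanner engaged, the ring is turned at least 5 degrees past bottoming (all of step 1 and value of joint nip above 0.085 rad), for 0.1 s.
At the end, for the whole second after the job is handed in: The ring is nipped 0.085 to 0.265 rad (5 to 15 degrees) past the point where it bottomed; the spanner stands at rest, upright within 0.08 rad, in its holder with its bar within 3 mm of the holder's top in height and within 6 mm of its centre; released (value of joint nip between 0.085 and 0.265 rad and horizontal distance between spanner and holder_seat below 0.006 m and z of spanner in the frame of holder_seat between -0.003 and 0.003 m and angle between spanner's own z axis and vertical below 0.08 rad and linear speed of spanner below 0.02 m/s); the robot touches nothing.
It fails at once if the ring is over-tightened (more than 15 degrees past bottoming) (value of joint nip above 0.265 rad).
It fails at once if the spanner is pressed on the ring or the housing with more than 50 N (contact force between spanner and ring above 50 N or contact force between spanner and housing above 50 N).
It fails at once if a bystander is moved by more than 20 mm (distance of any of bush, bearing, canister, wrench, driver, oil, offcut from where it was at the start of the episode above 0.02 m).
It also fails if it takes over 67 s, if anything falls off the work surface, if the arm or the gripper's body presses on something with over 40 N, if the wrist force passes 120 N, or if a joint passes its speed limit or range.

## Working session

There is one attempt and no reset: what is moved stays moved. The work goes in short steps, each a Python script; the robot and the scene stay as the last script left them, time stands still between calls to the robot, and variables do not carry over. Pictures are saved under pics/ and viewed, at most 10 in all, crops included, and the job is handed in when it is done.

```bash
mkdir -p pics
python3 - <<'E'
from bench import manip
import cv2,pickle,numpy as np
d={}
for n in("top","scene"):
    f=manip.grab_frame(n); d[n]=f
    cv2.imwrite(f"pics/{n}0.png",f["img"][:,:,::-1]); print(n,f["K"].tolist(),np.round(f["view"],4).tolist())
pickle.dump(d,open("f0.pkl","wb"))
s=manip.observe(); print({k:np.round(v,3).tolist() for k,v in s.items()})
E
```

```text
top [[557.9168879105845, 0.0, 313.3634681613521], [0.0, 557.9168879105845, 239.81845294702245], [0.0, 0.0, 1.0]] [[0.0242, -0.9997, -0.0064, -0.0014], [-0.9881, -0.023, -0.1518, 0.5641], [0.1516, 0.01, -0.9884, 1.1784], [0.0, 0.0, 0.0, 1.0]]
scene [[474.917346801108, 0.0, 316.0995269497665], [0.0, 474.917346801108, 235.53115720697807], [0.0, 0.0, 1.0]] [[-0.7054, 0.7087, -0.0094, 0.4042], [0.5683, 0.5577, -0.605, -0.2775], [-0.4236, -0.4321, -0.7962, 1.321], [0.0, 0.0, 0.0, 1.0]]
{'t': 0.1, 'joints': [1.217, 0.424, 1.631, -0.0, 1.089, -0.019], 'qvel': [-0.0, -0.001, -0.001, 0.001, 0.0, 0.001], 'effort': [0.0, -54.561, -27.432, 0.064, 0.019, -0.0], 'position': [0.205, 0.59, 0.222], 'tool_rot': [-0.0, 0.167, 0.986, -0.001], 'force': [0.633, -0.021, -0.01], 'ft_torque': [-0.018, 0.011, 0.016], 'grasp_force': 0.0, 'grip_width': 0.087}
```

View pics/top0.png

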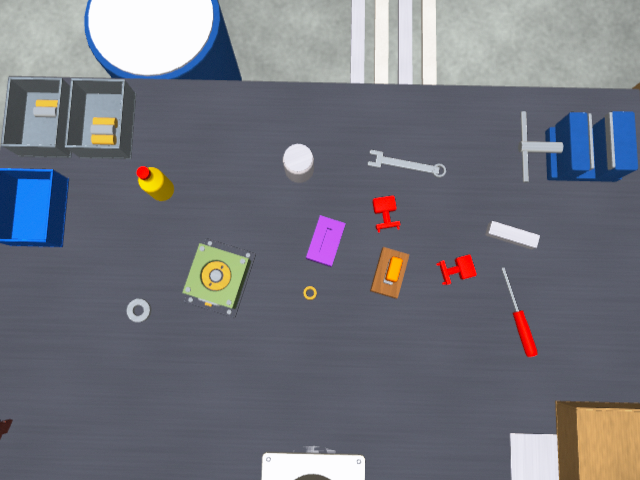

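View pics/scene0.png

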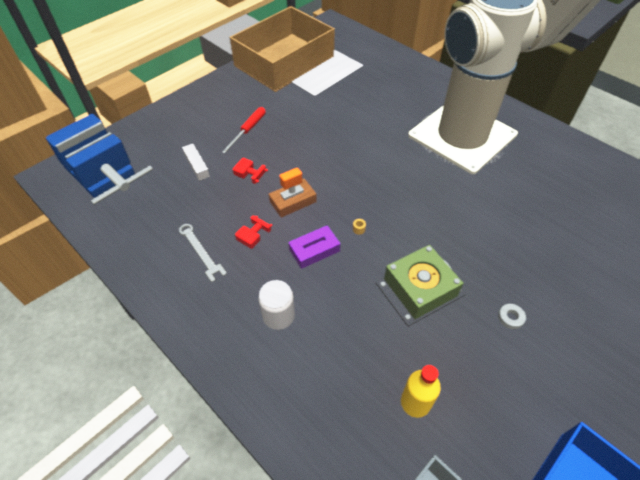

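The top view shows the orange spanner at (395,269) in its brown holder (390,272), and the gearbox ring at (216,275). Two red look-alikes and the purple block are nearby. Next I'll locate these from both views and fly over them with the wrist camera.

```bash
cat > h.py <<'E'
import numpy as np,cv2
from scipy.spatial.transform import Rotation as R
def rot(q): return R.from_quat([q[1],q[2],q[3],q[0]]).as_matrix()
def cast(f,uv,z):   # fixed camera
    V=f["view"];K=f["K"];Rm=V[:3,:3];o=-Rm.T@V[:3,3]
    uv=np.atleast_2d(uv).astype(float)
    d=np.c_[(uv-[K[0,2],K[1,2]])/[K[0,0],K[1,1]],np.ones(len(uv))]@Rm
    return (o+d*((z-o[2])/d[:,2])[:,None])[:,:2]
def castw(f,s,uv,z): # fisheye wrist
    K=f["K"];uv=np.atleast_2d(uv).astype(float)
    p=(uv-[K[0,2],K[1,2]])/[K[0,0],K[1,1]];r=np.linalg.norm(p,axis=1)+1e-12
    d=np.c_[p/r[:,None]*np.sin(r)[:,None],np.cos(r)]
    H=f["hand_eye"];T=rot(s["tool_rot"])
    o=T@H[:3,3]+s["position"];d=d@(T@H[:3,:3]).T
    return (o+d*((z-o[2])/d[:,2])[:,None])[:,:2]
def down(a): # tool down, tool y (closing) at world angle a
    x=np.array([np.sin(a),-np.cos(a),0]);y=np.array([np.cos(a),np.sin(a),0]);z=np.array([0,0,-1.])
    x=np.cross(y,z)
    q=R.from_matrix(np.c_[x,y,z]).as_quat();return [q[3],q[0],q[1],q[2]]
def blobs(m,amin=60):
    c,_=cv2.findContours(m.astype(np.uint8),cv2.RETR_EXTERNAL,cv2.CHAIN_APPROX_NONE)
    return sorted([k for k in c if cv2.contourArea(k)>amin],key=cv2.contourArea,reverse=True)
def rect(P): # long axis angle, centre, size of points (m)
    (c,s,a)=cv2.minAreaRect((np.asarray(P)*1000).astype(np.float32))
    if s[0]<s[1]: a+=90;s=s[::-1]
    return np.array(c)/1000,np.array(s),(np.radians(a)+np.pi/2)%np.pi-np.pi/2
def hsv(img): return cv2.cvtColor(img,cv2.COLOR_RGB2HSV)
E
python3 - <<'E'
from h import *; import pickle
d=pickle.load(open("f0.pkl","rb"));f=d["top"];h=hsv(f["img"])
for n,u,v in(("handle",395,265),("holder",380,285),("ring",205,275),("green",195,290)):print(n,h[v,u])
H,S,V=[h[...,i].astype(int) for i in range(3)]
def near(m,u,v,r):
    k=np.zeros(m.shape,bool);k[v-r:v+r,u-r:u+r]=1;return m&k
for n,m,z in(("handle",near((H>10)&(H<22)&(S>200)&(V>215),395,269,30),.1),
 ("holder",near((H<22)&(H>5)&(S>120)&(V>60),390,272,35),.03),
 ("ring",near((H>15)&(H<28)&(S>140)&(V>150),216,275,22),.054),
 ("green",near((H>28)&(H<50)&(S>60)&(V>80),216,275,50),.06)):
    for k in blobs(m)[:2]: print(n,cv2.contourArea(k),rect(cast(f,k[:,0],z)))
E
```

```text
handle [ 22 255 254]
holder [ 14 164 180]
ring [ 23 179 239]
green [ 42  87 199]
handle 232.0 (array([ 0.49903256, -0.15729755]), array([49.58649826, 22.9160347 ]), np.float64(-0.2626647819953707))
holder 1226.0 (array([ 0.49799564, -0.15642737]), array([101.52511597,  61.46185303]), np.float64(-0.2639217940298879))
ring 620.5 (array([0.48088379, 0.21942332]), array([60.6263237 , 60.33519745]), np.float64(0.04694250855990423))
green 2631.5 (array([0.4801489 , 0.21966806]), array([112.85487366, 111.57388306]), np.float64(1.2927840137535083))
```

Run:
```python
from bench import manip
from h import *; import pickle
out={}
for n,p,a in(("ring",[.48,.2195,.26],0.),("span",[.498,-.157,.27],1.308-np.pi)):
    best=min((q for q in(down(a),down(a+np.pi)) if manip.solve_ik(p,q) is not None),key=lambda q:abs(manip.solve_ik(p,q)[5]))
    manip.move_ptp(p,best);manip.wait(.3)
    s=manip.observe();f=manip.grab_frame("wrist");out[n]=(f,s)
    cv2.imwrite(f"pics/w_{n}.png",f["img"][:,:,::-1])
    print(n,s["t"],np.round(s["joints"],3),np.round(s["position"],4),np.round(s["force"],2),np.round(rot(s["tool_rot"]),3).tolist())
print(f["K"],f["hand_eye"])
pickle.dump(out,open("w.pkl","wb"))
g=np.hstack([cv2.resize(cv2.imread(f"pics/w_{n}.png"),(400,300)) for n in("ring","span")]);cv2.imwrite("pics/w01.png",g)
for a in np.arange(-3.1,3.2,.4):
    j=manip.solve_ik([.48,.2195,.1],down(a));print(round(a,2),None if j is None else np.round(j[5],2),end="; ")
```

```text
ring 2.0917 [ 0.407  0.236  1.809 -0.     1.097  0.406] [0.4798 0.22   0.2599] [ 0.12 -0.05 -0.43] [[-0.001, 1.0, -0.0], [1.0, 0.001, -0.0], [-0.0, -0.0, -1.0]]
span 3.85 [-0.327  0.216  1.81   0.     1.116  1.505] [ 0.4982 -0.1564  0.27  ] [0.25 0.42 0.18] [[0.966, -0.258, -0.0], [-0.258, -0.966, 0.0], [-0.0, -0.0, -1.0]]
[[371.64829954   0.         323.59262365]
 [  0.         371.64829954 232.33514615]
 [  0.           0.           1.        ]] [[-9.54306919e-04 -9.55609456e-01 -2.94634787e-01  8.14393538e-02]
 [ 9.99999529e-01 -8.60147915e-04 -4.49169597e-04 -1.56768537e-04]
 [ 1.75801216e-04 -2.94635077e-01  9.55609827e-01 -1.61453894e-01]
 [ 0.00000000e+00  0.00000000e+00  0.00000000e+00  1.00000000e+00]]
-3.1 None; -2.7 None; -2.3 None; -1.9 2.31; -1.5 1.91; -1.1 1.51; -0.7 1.11; -0.3 0.71; 0.1 0.31; 0.5 -0.09; 0.9 -0.49; 1.3 -0.89; 1.7 -1.29; 2.1 -1.69; 2.5 -2.09; 2.9 -2.49;
```

View pics/w_ring.png

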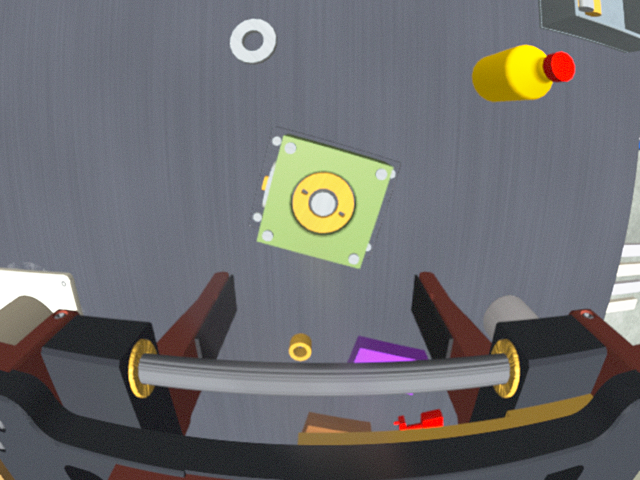

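View pics/w_span.png

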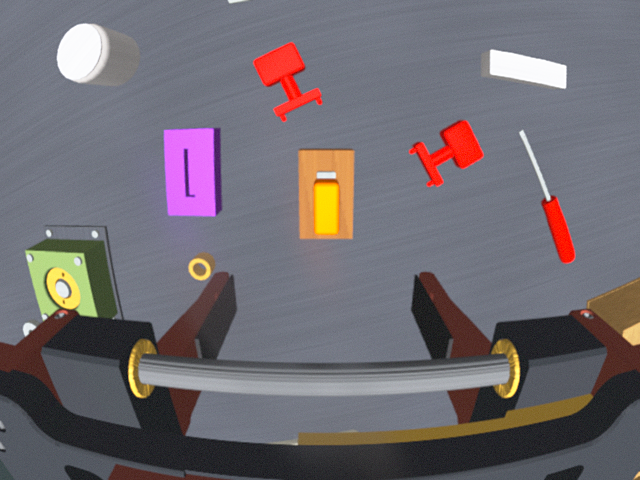

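Wrist view 1 shows the ring centred near (323,203), with holes near (305,192) and (341,215). In view 2 the spanner handle is at (327,207), on the brown holder at (326,193).

Run:
```python
from h import *; import pickle
d=pickle.load(open("w.pkl","rb"))
f,s=d["ring"];h=hsv(f["img"]).astype(int)
m=np.zeros(h.shape[:2],bool);m[160:245,280:370]=1
br=(h[...,0]>15)&(h[...,0]<28)&(h[...,1]>140)&(h[...,2]>130)&m
k=blobs(br)[0];P=castw(f,s,k[:,0],.054);(c,r)=cv2.minEnclosingCircle((P*1000).astype(np.float32));print("ring",c,r)
fill=np.zeros(br.shape,np.uint8);cv2.drawContours(fill,[k],-1,1,-1);fill=cv2.erode(fill,np.ones((5,5)))
hol=(fill>0)&(h[...,2]<130)&(np.abs(np.hypot(*(np.moveaxis(np.indices(br.shape),0,0)-np.array([203,323])[:,None,None])))<26)
cs=[]
for b in blobs(hol,4):
    mm=np.zeros(br.shape,np.uint8);cv2.drawContours(mm,[b],-1,1,-1);v,u=np.nonzero(mm);cs.append(castw(f,s,[[u.mean(),v.mean()]],.054)[0]);print(u.mean(),v.mean(),len(u),cs[-1])
e=cs[0]-cs[1];print("mid",(cs[0]+cs[1])/2,"dist",np.linalg.norm(e),"yaw",np.arctan2(e[1],e[0]))
f,s=d["span"];h=hsv(f["img"]).astype(int)
m=np.zeros(h.shape[:2],bool);m[140:250,290:365]=1
print(h[205,327],h[225,305])
hd=(h[...,0]>17)&(h[...,0]<28)&(h[...,1]>200)&m
for n,mm,z in(("handle",hd&(h[...,2]>245),.1),("holder",(h[...,0]<28)&(h[...,1]>90)&m,.03)):
    k=blobs(mm)[0];print(n,rect(castw(f,s,k[:,0],z)),cv2.boundingRect(k))
```

```text
ring (479.25140380859375, 219.3414764404297) 31.74864959716797
330.39285714285717 193.5 28 [0.48683482 0.22897332]Traceback (most recent call last):
  File "<stdin>", line 12, in <module>
IndexError: list index out of range
```

Run:
```python
from h import *; import pickle
d=pickle.load(open("w.pkl","rb"))
f,s=d["ring"];g=f["img"].astype(float).sum(2)
v,u=np.mgrid[160:245,280:370];uv=np.c_[u.ravel(),v.ravel()];P=castw(f,s,uv,.054)
c=np.array([.4793,.2195]);r=np.linalg.norm(P-c,axis=1);ok=(r>.0185)&(r<.0265)
val=g[uv[:,1],uv[:,0]];med=np.median(val[ok]);print(med)
w=np.where(ok,np.clip(.75*med-val,0,None),0)
im=np.zeros(g.shape);im[uv[:,1],uv[:,0]]=w
n,l,st,_=cv2.connectedComponentsWithStats((im>0).astype(np.uint8))
cs=[]
for i in np.argsort(-st[1:,4])[:4]+1:
    q=l[uv[:,1],uv[:,0]]==i;p=(P[q]*w[q,None]).sum(0)/w[q].sum();cs.append(p);print(st[i],p,np.degrees(np.arctan2(*(p-c)[::-1])))
e=cs[0]-cs[1];print("mid",(cs[0]+cs[1])/2,np.linalg.norm(e),np.arctan2(e[1],e[0]))
f,s=d["span"];h=hsv(f["img"]).astype(int)
m=np.zeros(h.shape[:2],bool);m[140:250,290:365]=1
print(h[205,327],h[225,305],h[190,327])
hd=(h[...,0]>17)&(h[...,0]<28)&(h[...,1]>200)&m
for n,mm,z in(("handle",hd&(h[...,2]>245),.1),("holder",(h[...,0]<28)&(h[...,1]>90)&m,.03)):
    k=blobs(mm)[0];print(n,rect(castw(f,s,k[:,0],z)),cv2.boundingRect(k))
```

```text
575.0
[302 190   6   5  19] [0.46036288 0.2305701 ] 149.6906588363994
[339 212   6   5  18] [0.49791076 0.20741729] -32.99294464272164
mid [0.47913682 0.2189937 ] 0.04411231144245195 2.589041368216791
[ 26 255 255] [ 14 155 224] [ 26 255 255]
handle (array([ 0.49890399, -0.15853433]), array([47.27509689, 22.01184464]), np.float64(-0.26238608218729365)) (314, 184, 25, 51)
holder (array([ 0.49882111, -0.15861671]), array([100.57670593,  60.23222351]), np.float64(-0.2620392054553111)) (298, 149, 56, 90)
```

```bash
cat > run1.py <<'E'
from bench import manip
from h import *
sp=np.array([.4988,-.1585]);ya=-.262;rg=np.array([.4792,.2192]);yr=-.5526
def st(n):
    s=manip.observe();print(n,round(s["t"],2),np.round(s["position"],4),"F",np.round(s["force"],2),"M",np.round(s["ft_torque"],3),"w",round(float(s["grip_width"]),4),round(float(s["grasp_force"]),1),"j6",round(float(s["joints"][5]),2));return s
if __name__=="__main__":
    manip.move_ptp([*sp,.20],down(ya+np.pi/2))
    print(manip.servo_line([*sp,.064],stop_force=10));st("at")
    manip.move_gripper(.0);st("gripped")
    manip.servo_line([*sp,.19]);st("up")
    manip.move_ptp([*rg,.19],down(yr+np.pi/2));manip.wait(.3);st("over")
    manip.servo_line([*rg,.108]);manip.wait(.2);st("near")
    f=manip.grab_frame("wrist");cv2.imwrite("pics/near.png",f["img"][:,:,::-1])
    print(manip.servo_line([*rg,.088],velocity=.02,stop_force=8));st("in")
E
python3 run1.py
```

```text
False
at 7.61 [ 0.4994 -0.1587  0.0647] F [ 0.65 -0.07 -0.17] M [0.051 0.028 0.007] w 0.0881 0.0 j6 -1.64
gripped 8.61 [ 0.4988 -0.1585  0.064 ] F [ 0.06 -0.19  0.04] M [ 0.02   0.023 -0.034] w 0.024 30.0 j6 -1.64
up 9.6 [ 0.4981 -0.1583  0.1892] F [ 0.05  0.44 -3.59] M [ 0.026  0.006 -0.027] w 0.0235 30.0 j6 -1.64
over 11.31 [0.4795 0.2186 0.19  ] F [-0.84  1.01 -2.1 ] M [-0.031  0.023  0.01 ] w 0.0235 30.0 j6 -0.61
near 12.21 [0.4799 0.2195 0.109 ] F [-0.62  0.47 -3.07] M [ 0.026 -0.044  0.013] w 0.0238 30.0 j6 -0.61
False
in 13.41 [0.4793 0.2193 0.0881] F [-0.11 -0.14 -2.59] M [0.027 0.02  0.021] w 0.0236 30.0 j6 -0.61
```

```bash
cat > turn.py <<'E'
from run1 import *
import json,os
def tz():
    v=[]
    for _ in range(5): manip.wait(.04);s=manip.observe();v.append([s["ft_torque"][2],s["force"][2],*s["force"][:2]])
    return np.mean(v,0),s
def to(deg):
    manip.move_ptp([*rg,.088],down(yr+np.pi/2-np.radians(deg)))
    m,s=tz();T=rot(s["tool_rot"]);act=np.degrees(yr+np.pi/2-np.arctan2(T[1,1],T[0,1]))
    print(f"{deg:.1f} act {act:.2f} Mz {m[0]:.3f} F {np.round(m[1:],1)} t {s['t']:.2f}");return m[0]
E
python3 - <<'E'
from turn import *
print(tz()[0])
d=0
while d<66:
    d+=2
    if to(d)>.2:break
E
```

```text
[-1.46531158e-03 -3.29978126e+00 -8.04889642e-03  3.27846653e-01]
2.0 act 1.98 Mz 0.020 F [-2.3  0.1 -0.2] t 14.07
4.0 act 3.97 Mz 0.026 F [-2.1 -0.6 -1. ] t 14.53
6.0 act 5.97 Mz 0.014 F [-2.3 -0.5 -1.1] t 14.99
8.0 act 7.97 Mz 0.037 F [-2.  -0.7 -1.1] t 15.45
10.0 act 9.97 Mz 0.042 F [-2.2 -0.7 -1.1] t 15.91
12.0 act 11.97 Mz 0.005 F [-2.1 -1.  -0.9] t 16.37
14.0 act 13.98 Mz 0.039 F [-2.6 -0.7 -1.3] t 16.82
16.0 act 15.97 Mz 0.024 F [-2.4 -0.6 -0.9] t 17.28
18.0 act 17.97 Mz 0.021 F [-2.2 -0.6 -0.8] t 17.74
20.0 act 19.97 Mz 0.030 F [-2.2 -0.5 -1. ] t 18.20
22.0 act 21.97 Mz -0.003 F [-2.1 -0.5 -1.3] t 18.66
24.0 act 23.97 Mz 0.008 F [-2.7 -1.  -1.2] t 19.12
26.0 act 25.98 Mz 0.039 F [-2.4 -0.7 -1.4] t 19.57
28.0 act 27.97 Mz 0.037 F [-2.4 -0.5 -1. ] t 20.03
30.0 act 29.97 Mz 0.026 F [-2.4 -0.7 -1.5] t 20.49
32.0 act 31.97 Mz 0.072 F [-2.2 -0.9 -1.2] t 20.95
34.0 act 33.97 Mz 0.018 F [-2.4 -0.6 -1. ] t 21.41
36.0 act 35.97 Mz 0.024 F [-1.7 -0.4 -1.1] t 21.87
38.0 act 37.97 Mz 0.026 F [-2.3 -0.4 -1.3] t 22.32
40.0 act 39.97 Mz 0.041 F [-2.4 -0.6 -1. ] t 22.78
42.0 act 41.97 Mz 0.035 F [-2.  -0.2 -0.8] t 23.24
44.0 act 43.97 Mz 0.219 F [-2.4 -0.9 -1.4] t 23.70
```

Run:
```python
from turn import *
for d in (45,46,47,48,49,50): to(d)
```

```text
45.0 act 44.99 Mz 0.350 F [-2.5 -0.7 -1.3] t 24.16
46.0 act 46.00 Mz 0.387 F [-2.3 -0.5 -1. ] t 24.62
47.0 act 46.99 Mz 0.350 F [-2.7 -0.3 -1.5] t 25.07
48.0 act 48.00 Mz 0.362 F [-2.1 -0.9 -1.2] t 25.53
49.0 act 48.99 Mz 0.384 F [-2.2 -0.9 -1.1] t 25.99
50.0 act 50.00 Mz 0.387 F [-2.2 -0.3 -1. ] t 26.45
```

Run:
```python
from turn import *
for d in (51.5,53,54,55): to(d)
f=manip.grab_frame("wrist");cv2.imwrite("pics/t55.png",f["img"][:,:,::-1])
a=cv2.imread("pics/near.png")[150:420,200:450];b=cv2.imread("pics/t55.png")[150:420,200:450]
cv2.imwrite("pics/cmp.png",cv2.resize(np.hstack([a,b]),None,fx=1.6,fy=1.6))
```

```text
51.5 act 51.48 Mz 0.384 F [-2.3 -0.9 -1.2] t 26.91
53.0 act 52.98 Mz 0.413 F [-2.6 -0.8 -1.4] t 27.37
54.0 act 53.99 Mz 0.439 F [-2.4 -0.5 -1.1] t 27.82
55.0 act 55.00 Mz 0.451 F [-2.5 -1.2 -1.4] t 28.28
```

View pics/cmp.png

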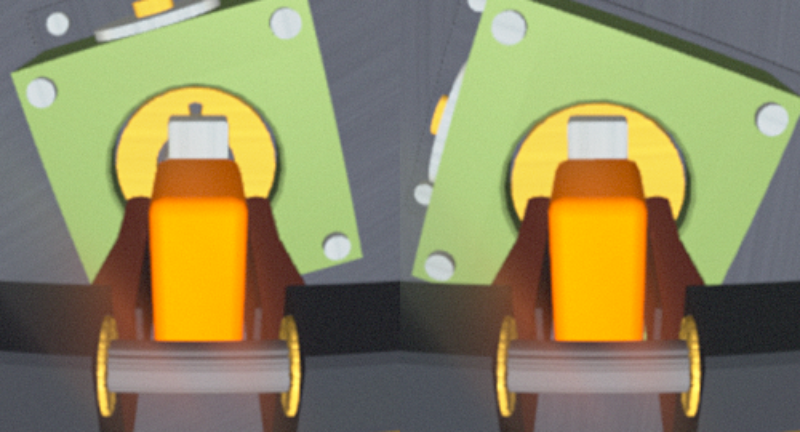

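The left crop (before the turn) shows a hole above the bar. The right crop (after it) shows the bar down on the ring, with the handle still square between the pads, so it hasn't slipped. Torque levelled off from about 45° and rose with the washer's slope to 55°, which puts the nip near 10°. Now I'll unload, lift and return the spanner.

Run:
```python
from turn import *
to(53);to(52.2)
manip.servo_line([*rg,.19],velocity=.08);manip.wait(.2);st("up")
manip.move_ptp([*sp,.19],down(ya+np.pi/2));manip.wait(.4)
manip.servo_line([*sp,.085]);manip.wait(.3);st("near")
print(manip.servo_line([*sp,.0640],velocity=.02,stop_force=6));st("down")
```

```text
53.0 act 53.05 Mz 0.015 F [-3.  -0.6  0.1] t 28.79
52.2 act 52.20 Mz -0.025 F [-2.9  0.3  0.2] t 29.25
up 30.88 [0.479  0.2191 0.1896] F [-0.45  0.46 -3.23] M [-0.064  0.103 -0.034] w 0.024 30.0 j6 0.3
near 34.12 [ 0.4992 -0.1587  0.0857] F [-0.08 -0.51 -2.97] M [ 0.008  0.025 -0.043] w 0.0239 30.0 j6 -1.64
False
down 35.32 [ 0.4989 -0.1586  0.0641] F [-0.3   0.77 -2.31] M [ 0.057 -0.024  0.038] w 0.0239 30.0 j6 -1.64
```

Run:
```python
from turn import *
print(manip.servo_line([*sp,.0630],velocity=.01,stop_force=4));st("seat")
manip.move_gripper(.088);manip.wait(.2);st("open")
manip.servo_line([*sp,.27],velocity=.12);manip.wait(.4)
s=manip.observe();f=manip.grab_frame("wrist");t=manip.grab_frame("top")
h=hsv(f["img"]).astype(int)
k=blobs((h[...,0]>17)&(h[...,0]<28)&(h[...,1]>200)&(h[...,2]>245)&(np.indices(h.shape[:2])[0]<260))
for b in k[:3]:print(cv2.boundingRect(b),rect(castw(f,s,b[:,0],.1)))
cv2.imwrite("pics/end.png",np.hstack([f["img"][100:330,180:480,::-1],t["img"][180:410,150:450,::-1]]));st("end")
```

```text
False
seat 35.57 [ 0.499  -0.1586  0.0639] F [-2.67 -0.28  6.84] M [0.179 0.523 0.015] w 0.0243 30.0 j6 -1.64
open 36.84 [ 0.4988 -0.1585  0.063 ] F [ 0.12  0.17 -0.54] M [-0.023  0.003  0.008] w 0.0877 0.0 j6 -1.64
(312, 184, 24, 51) (array([ 0.49795908, -0.15822693]), array([47.23906326, 21.4289341 ]), np.float64(-0.26300127239910154))
end 39.22 [ 0.4988 -0.1585  0.27  ] F [ 0.21 -0.55 -0.55] M [-0.029  0.012  0.016] w 0.0877 0.0 j6 -1.64
```

View pics/end.png

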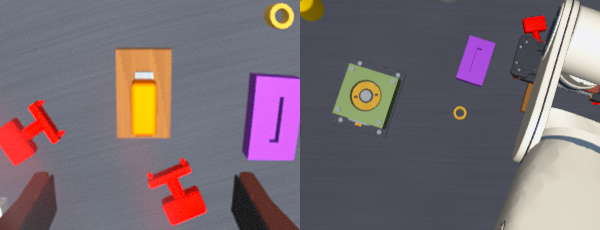

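The spanner stands upright in the holder at (144,105) in the crop, within 1 mm and 0.001 rad of where it started. The gripper is clear, so I'm handing in.

```bash
python3 -c "
from bench import manip
print(manip.close_job())"
```

```text
the job is handed in; nothing more can be done
None
```

I tightened the ring to bottoming plus about 10° (estimated from the torque readings), put the spanner back in its holder within about 1 mm of where it was, and handed the job in at about 40 s; no pass or fail result was shown.

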